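# Stop the bench power supply rocking

### The job

The grey bench power supply rocks because the foot under its far left corner, as the robot sees it, is too short. With the fingertips, push the wooden wedge along the bench, thin end first, under that foot until it is snug, then press down firmly with a fingertip on the top of that corner for a second or so to check that the supply no longer rocks (push the wedge further in if it does), and draw back. Do not pick up the wedge or the supply, do not shove the supply out of its place or jack it up out of level, and leave the other things on the bench alone.

Things in the scene. Friction and masses are not known exactly. Their poses are not given: they have to be found in the camera images.
- supply: Loose grey power supply, 1.2 kg: steel box 150 (x) x 200 (y) x 45 mm high on four rubber feet 20 mm across at x +-60, y +-85 mm; flat top 60 mm above the bench. Origin: centre of its footprint at bench height; x away from the robot (black front panel faces the robot), y left, z up. The foot at x +60, y +85 is short and hangs in the air; the supply rests level on the other three.
- foot_spot (a point): Point fixed to the supply, under the middle of the short foot, at bench height when the supply is level. The short foot's sole hangs 5 to 10 mm above it, a different amount each time, not told.
- corner_top (a point): Point on the supply's top straight above the short foot, 15 mm in from both sides, marked by a small screw; 60 mm above the bench. Press here, within 20 mm, with 6 to 12 N. Unwedged, 2 to 3 N tips the supply and the corner sinks 5 to 10 mm until the short foot lands; with the wedge snug it gives less than 1 mm.
- wedge: Loose wooden wedge, 120 mm long, 50 wide, 50 g; 17 mm high at its upright flat back, sloping to 2 mm at the tip. Lies left of the supply, tip towards it, roughly in line with the short foot. Origin: centre of its underside; x to the tip (+60 mm), back face at x -60 mm. Slides under less than 1 N; the push rises past 4 N once the slope bears on the foot. It does not creep back.
- wedge_tip (a point): Middle of the thin tip edge of the wedge, at bench height.
- wedge_back (a point): Middle of the flat back face of the wedge, 8.5 mm above its underside: the place to push.
- tape: Bystander: clear tape roll lying flat, 64 mm across, 19 mm high; to be left alone.
- driver: Bystander: screwdriver lying flat; to be left alone.
- tweezers: Bystander: steel tweezers lying flat, 120 mm long, 7 mm high; to be left alone.
- tray: Bystander: white two-part tray, 100 x 140 x 30 mm; to be left alone.
- bottle: Bystander: clear bottle, 52 mm across, 120 mm high; to be left alone.
- jar: Bystander: white jar, 60 mm across, 60 mm high; to be left alone.
- carton: Bystander: cardboard box, 70 x 100 x 35 mm; to be left alone.
Not all that is in view belongs to the job. What is meant by the wedge is not black or orange, and is the larger of those in its own colour.

How it is judged:
By the outcome, as a careful person would: the job done as asked, in the order asked, and still so for the second after the job is handed in, with the robot touching nothing.
It also fails if it takes over 64 s, if anything falls off the work surface, if the arm or the gripper's body presses on something with over 40 N, if the wrist force passes 120 N, or if a joint passes its speed limit or range.

### The arm

A 6-joint arm with a two-finger parallel gripper is mounted at the origin on the work surface. World frame = base frame: x ahead of the robot, y to its left, z up, the work surface at z = 0. Lengths are in m, angles in rad, forces in N, time in s.
With the tool pointing down it reaches from about 0.25 to 0.725 m from the base axis. Payload 4 kg.
Tool frame: the origin (TCP) lies between the finger pads; the fingertips stand 8 mm ahead of it and the grasp point (between the pads) lies 11 mm behind it (bot.tip_reach is the distance from the TCP to the fingertips, in m); z points along the fingers, y is the line along which they close (so a half turn about z gives the same grasp; the last joint's range is limited). The gripper opens to 85 mm and grips with 20 to 120 N. Pads are 22 mm wide; open, the fingers measure 114 mm over their backs; the gripper's body (76 mm by 85 mm) begins 54 mm behind the grasp point. The pads swing forward as they close: fully open they stand 13 mm farther back than shut.
Start: joints at [-1.112, 0.241, 0.005, 1.335, 0, 1.571], TCP at [0.221, -0.448, 0.239] pointing down, gripper open.
Joint ranges: [-2.72, 2.72], [-1.05, 1.87], [-1.09, 1.28], [-1.99, 2.15], [-1.42, 1.44], [-3.14, 3.14]. Speed limits (rad/s): [2.79, 2.79, 3.14, 3.14, 3.14, 3.14].

### API

Orientations are given as a unit quaternion [x, y, z, w].
In Python, from workcell import bot gives the robot as it stands.
- The arm moves only by the tool move_arm, never from a script. Its argument "deltas" is a list of rows, each a list of 7 numbers: the opening, from 0 (shut) to 1 (fully open), then the shift along the tool's x, y, z in mm, then the turn, a rotation vector about the tool's x, y, z in degrees. In form: [[gripper, tx, ty, tz, ax, ay, az], ...]. A call has 1 to 10 rows; each row shifts and turns the commanded pose from where the row before left it, along the tool's axes as they then stand; what a row does not reach is not made up. A row lasts 1/12 s, in which the tool goes at most 41.7 mm and 7.16 degrees, less where a joint would pass 70% of its speed; a pose out of reach is approached as far as the arm can. A call is refused whole if a number of a shift passes 41.7 or a number of a turn 7.16, either way. A call with a gripper value outside its range is refused whole. The fingers move at their own pace and stop on an object; the grip force is fixed at half the most. Time passes only in rows, so rows that do not move let the fingers close. It gives the time, the measured TCP pose, the force, the opening and the grip force at its end, in the units of the state.
- bot.get_obs(): the state, without advancing time (a new reading comes with each control period).
- bot.camera(name): name is "scene" or "side" or "wrist"; returns the picture (400x640x3 uint8, blue, green, red); there is no depth.
- bot.calibration(name): a dict with "K" (3x3 intrinsics, pixels), "position" and "orientation" of the camera in the world. Camera axes: x right, y down, z forward; pixel columns grow to the right and rows downward; lengths in m; the calibration is good to about 2 mm. A picture is of the moment at which its call begins: read the wrist's pose just before it. calibration takes no time and is no camera call; for the wrist camera it gives the pose at the moment of the call.
- bot.job_done(): hands the job in; it is judged then, once.
Trained networks look in the newest picture that a camera, given by its name, has taken for a name from the list of things; names that differ only in an ending like _2 or _b are one class to them, and where a whole thing is asked for, a point or a joint stands for the part that bears it (a point fixed in the world has none). Each returns a list of dicts, best first, with "conf" (0 to 1); they miss things now and then, are a little off and sometimes report something else, mostly with a low value. They report only what shows in the picture. A call takes as long as a camera call. They do not tell look-alikes from the thing itself.
- bot.outline_of(query, camera): "pixels" (400x640 bool, what is visible of it) and "rect" ([left, top, width, height] in pixels, round what is visible of it).
The state is a dict: "clock": time; "joint_pos": joint angles; "joint_vel": joint speeds; "tau": joint torques, N m; "eef_pos": TCP position; "tool_rot": TCP orientation; "ft_force": force on the tool from outside, world axes, zero at the start; "ft_torque": the same for the moment, N m; "grip_width": finger opening in m; "grasp_force": force on a finger pad.
Only numpy, scipy, OpenCV 4.12 (cv2) and the standard library are available. Lean on these libraries where they do the work, as an engineer would, in place of code of your own. Each camera call takes 0.05 s, during which the arm holds its last target. There are 200 camera calls.

## Working session

There is one attempt and no reset: what is moved stays moved. The work goes in short steps, Python scripts to look and compute and a tool call to move; the robot and the scene stay as the last step left them, time stands still between calls to the robot, and variables do not carry over. Pictures are saved under pics/ and viewed, at most 10 in all, crops included, and the job is handed in when it is done.

Besides the shell and the picture viewer there is one more tool, called after "Emit:" as name(argument=value, ...) on one line, values as JSON. move_arm: Moves the arm, as the interface text tells. Its arguments: {"type":"object","properties":{"deltas":{"type":"array","items":{"type":"array","items":{"type":"number"}}}},"required":["deltas"]}

```bash
mkdir -p pics; cat > h.py <<'E'
import numpy as np, cv2
from scipy.spatial.transform import Rotation as R
from workcell import bot
def ray(cam,px,cal=None):
    c=cal or bot.calibration(cam); K=np.array(c["K"]); 
    d=R.from_quat(c["orientation"]).apply(np.linalg.solve(K,[px[0],px[1],1.])); return np.array(c["position"]),d
def onz(cam,px,z,cal=None):
    p,d=ray(cam,px,cal); return p+d*(z-p[2])/d[2]
def proj(cam,P,cal=None):
    c=cal or bot.calibration(cam); q=R.from_quat(c["orientation"]).inv().apply(np.array(P)-c["position"]); u=np.array(c["K"])@q; return u[:2]/u[2]
E
python3 - <<'E'
from h import *
for c in ("scene","side"):
    im=bot.camera(c); cv2.imwrite(f"pics/{c}0.png",im)
    print(c,bot.calibration(c)["position"])
    for q in("wedge","supply"):
        for o in bot.outline_of(q,c): print(q,round(o["conf"],2),o["rect"], np.round(onz(c,[o["rect"][0]+o["rect"][2]/2,o["rect"][1]+o["rect"][3]/2],0.01),3))
o=bot.get_obs();print(o["clock"],o["eef_pos"],o["tool_rot"],o["ft_force"])
E
```

```text
scene [ 1.28689219 -0.18341334  0.70658687]
wedge 0.81 [304.3, 208.2, 47.3, 18.7] [0.573 0.019 0.01 ]
wedge 0.7 [380.1, 224.5, 21.3, 25.9] [0.691 0.158 0.01 ]
wedge 0.56 [327.5, 234.4, 29.0, 25.3] [0.689 0.024 0.01 ]
supply 0.63 [215.1, 183.2, 76.7, 55.9] [ 0.49  -0.178  0.01 ]
side [0.33479509 0.70904315 0.99073506]
wedge 0.93 [323.8, 239.2, 32.8, 34.8] [0.476 0.143 0.01 ]
wedge 0.9 [307.1, 202.5, 29.5, 27.3] [0.573 0.027 0.01 ]
wedge 0.77 [275.3, 200.1, 30.9, 13.8] [0.677 0.027 0.01 ]
wedge 0.68 [263.3, 228.6, 16.5, 28.4] [0.678 0.168 0.01 ]
supply 0.97 [330.4, 141.9, 61.0, 58.0] [ 0.514 -0.196  0.01 ]
0.3 [ 0.2213323  -0.44807876  0.2389787 ] [ 9.73806451e-01  2.27378187e-01 -8.94027653e-05 -3.86110681e-04] [-0.02202435  0.03082068  0.08915523]
```

View pics/scene0.png

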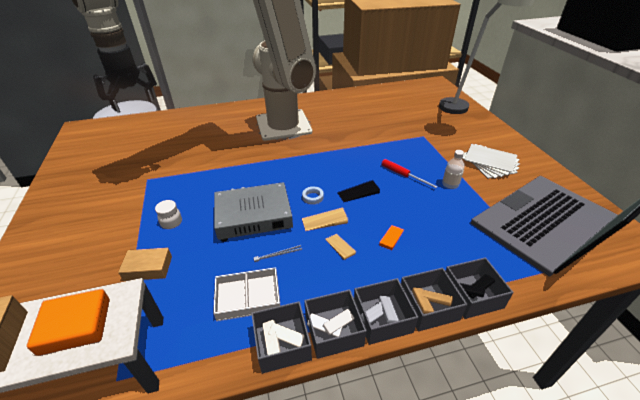

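View pics/side0.png

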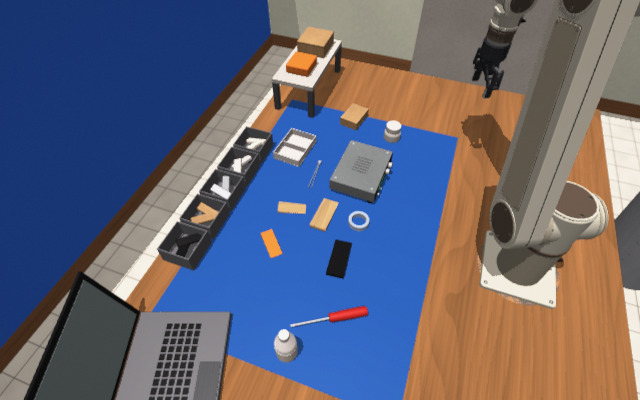

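The scene shows four wedges. The larger wood-coloured one is at scene (326,218) and side (324,214), about (0.573, 0.023). The supply is at scene (253,210). I'll move the wrist camera above the gap between them.

Emit:
move_arm(deltas=[[0, 33.5, -19.3, -4.6, 0, 0, 0], [0, 33.5, -19.3, -4.6, 0, 0, 0], [0, 33.5, -19.3, -4.6, 0, 0, 0], [0, 33.5, -19.3, -4.6, 0, 0, 0], [0, 33.5, -19.3, -4.6, 0, 0, 0], [0, 33.5, -19.3, -4.6, 0, 0, 0], [0, 33.5, -19.3, -4.6, 0, 0, 0], [0, 33.5, -19.3, -4.6, 0, 0, 0], [0, 33.5, -19.3, -4.6, 0, 0, 0], [0, 33.5, -19.3, -4.6, 0, 0, 0]])

```text
clock: 1.13
eef_pos: [0.437, -0.1251, 0.2857]
tool_rot: [0.974, 0.227, 0.0, 0.0]
ft_force: [1.4, -0.4, 0.0]
grip_width: -0.0002
grasp_force: 0.0
```

Emit:
move_arm(deltas=[[0, 33.5, -19.3, -4.6, 0, 0, 0], [0, 33.5, -19.3, -4.6, 0, 0, 0], [0, 33.5, -19.3, -4.6, 0, 0, 0], [0, 0, 0, 0, 0, 0, 6.6], [0, 0, 0, 0, 0, 0, 6.6], [0, 0, 0, 0, 0, 0, 6.6], [0, 0, 0, 0, 0, 0, 6.5], [0, 0, 0, 0, 0, 0, 0]])

```text
clock: 1.8
eef_pos: [0.5008, -0.0302, 0.299]
tool_rot: [1.0, -0.001, -0.0, 0.0]
ft_force: [0.9, -0.4, -0.3]
grip_width: -0.0002
grasp_force: 0.0
```

```bash
python3 - <<'E'
from h import *
im=bot.camera("wrist"); cal=bot.calibration("wrist"); cv2.imwrite("pics/w1.png",im)
o=bot.get_obs();print(o["clock"],o["eef_pos"],o["tool_rot"],o["ft_force"],cal["position"])
for q in("wedge","supply"):
    for r in bot.outline_of(q,"wrist"):
        cs,_=cv2.findContours(r["pixels"].astype(np.uint8),cv2.RETR_EXTERNAL,cv2.CHAIN_APPROX_NONE)
        c=max(cs,key=cv2.contourArea); ap=cv2.approxPolyDP(c,0.03*cv2.arcLength(c,True),True)[:,0]
        z=0.06 if q=="supply" else 0.0
        print(q,round(r["conf"],2),r["rect"]); print([(tuple(p),np.round(onz("wrist",p,z,cal)[:2],4)) for p in ap.tolist()])
E
```

```text
1.85 [ 0.50072676 -0.03035494  0.29896513] [ 9.99999332e-01  1.14257091e-03 -1.74965584e-04 -1.61655055e-05] [ 0.37237583 -0.64411888 -0.31857501] [ 0.56865264 -0.03012034  0.43387494]
wedge 0.86 [128.5, 0.0, 63.2, 59.1]
[((192, 0), array([0.7018, 0.1264])), ((150, 0), array([0.7017, 0.177 ])), ((130, 35), array([0.6635, 0.2073])), ((151, 56), array([0.6397, 0.1847]))]
wedge 0.61 [143.2, 157.2, 97.5, 45.5]
[((237, 161), array([0.5076, 0.0859])), ((146, 169), array([0.4964, 0.2122])), ((153, 205), array([0.4448, 0.2099])), ((242, 195), array([0.4596, 0.0822]))]
supply 0.89 [355.1, 92.5, 188.1, 139.3]
[((364, 100), array([ 0.5848, -0.0776])), ((359, 221), array([ 0.4415, -0.0767])), ((516, 226), array([ 0.4352, -0.2732])), ((542, 104), array([ 0.5808, -0.2783]))]
```

View pics/w1.png

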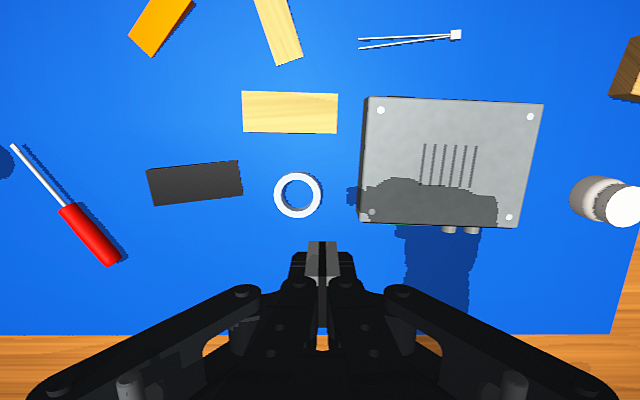

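The wrist picture shows the wood wedge at about (242–338, 91–134) with its tip to the right. The supply's top has its far-left screw at (381,110), and the tape roll is below the wedge at (298,195). I'll refine these by colour.

```bash
python3 - <<'E'
from h import *
im=cv2.imread("pics/w1.png"); cal=bot.calibration("wrist")
hsv=cv2.cvtColor(im,cv2.COLOR_BGR2HSV)
m=cv2.inRange(hsv,(10,40,120),(35,255,255)); m[:80]=0; m[150:]=0; m[:,:220]=0; m[:,360:]=0
c=max(cv2.findContours(m,0,1)[0],key=cv2.contourArea); c=c[:,0].astype(float)
box=cv2.boxPoints(cv2.minAreaRect(c.astype(np.float32))); print("box",box)
ap=cv2.approxPolyDP(c.astype(np.int32)[:,None],4,True)[:,0]; 
for p in ap: print(p,np.round(onz("wrist",p,0.017 if p[0]<290 else 0.002,cal),4))
# screws
g=im[85:240,355:550]; w=cv2.inRange(g,(225,225,225),(255,255,255))
n,l,s,ce=cv2.connectedComponentsWithStats(w)
for k in range(1,n):
    if s[k,4]>10: p=ce[k]+[355,85]; print("screw",p,s[k,4],np.round(onz("wrist",p,0.06,cal),4))
P=onz("wrist",[381,110],0.06,cal); 
# check height w/ side & scene predictions
for cam in("scene","side"):
    I=cv2.imread(f"pics/{cam}0.png")
    for nm,Q in(("screw",P),("back",onz("wrist",[(ap[:,0].min()),(112)],0.017,cal)),("tip",onz("wrist",[338,113],0.002,cal))):
        u=proj(cam,Q); print(cam,nm,np.round(u,1)); cv2.circle(I,tuple(int(round(v*1)) for v in u),1,(0,0,255),-1)
    u=proj(cam,P).astype(int); cv2.imwrite(f"pics/{cam}c.png",cv2.resize(I[u[1]-60:u[1]+60,u[0]-70:u[0]+90],None,fx=4,fy=4,interpolation=0))
a=cv2.imread("pics/scenec.png");b=cv2.imread("pics/sidec.png");cv2.imwrite("pics/cc.png",cv2.resize(np.vstack([a,b]),(400,600)))
E
```

```text
box [[240.89133  130.91365 ]
 [242.01468   90.472626]
 [337.08023   93.11334 ]
 [335.95688  133.55437 ]]
[242  91] [0.5971 0.0688 0.017 ]
[244 131] [0.5486 0.0695 0.017 ]
[336 132] [ 0.5468 -0.0493  0.002 ]
[337  94] [ 0.5947 -0.05    0.002 ]
screw [380.3  109.58] 50 [ 0.5745 -0.0966  0.06  ]
screw [529.84615385 116.02564103] 39 [ 0.5677 -0.2671  0.06  ]
screw [508.65517241 216.72413793] 29 [ 0.4473 -0.2623  0.06  ]
scene screw [285.6 212.2]
scene back [345.4 212.2]
scene tip [303.2 224. ]
side screw [335.2 176.8]
side back [317.4 225.8]
side tip [330.9 199.1]
```

View pics/cc.png

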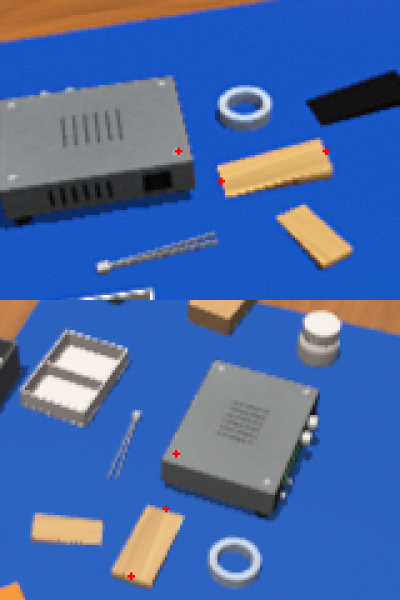

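The measurements agree across views. The wedge back is at (0.573, 0.069), the tip at (0.571, -0.050), and the screw and foot at (0.5745, -0.0966). The wedge is lined up with the foot to within 4 mm. Next I'll bring the closed fingertips down behind the back face.

Emit:
move_arm(deltas=[[0, 10.3, -19.6, 28.4, 0, 0, 0], [0, 10.3, -19.6, 28.4, 0, 0, 0], [0, 10.3, -19.6, 28.4, 0, 0, 0], [0, 10.3, -19.6, 28.4, 0, 0, 0], [0, 10.3, -19.6, 28.4, 0, 0, 0], [0, 10.3, -19.6, 28.4, 0, 0, 0], [0, 10.3, -19.6, 28.4, 0, 0, 0], [0, 0, 0, 30, 0, 0, 0], [0, 0, 0, 30, 0, 0, 0], [0, 0, 0, 16, 0, 0, 0]])

```text
clock: 2.78
eef_pos: [0.5693, 0.0603, 0.0232]
tool_rot: [0.999, 0.043, -0.004, -0.022]
ft_force: [-26.3, 0.8, 177.3]
grip_width: 0.0
grasp_force: 103.4
```

Emit:
move_arm(deltas=[[0, 0, 0, 5, 0, 0, 0], [0, 0, 0, 5, 0, 0, 0], [0, 0, 0, 0, 0, 0, 0], [0, 0, 0, 0, 0, 0, 0]])

```text
clock: 3.12
eef_pos: [0.5695, 0.0603, 0.0236]
tool_rot: [0.999, 0.043, -0.001, -0.022]
ft_force: [-21.7, -2.6, 49.0]
grip_width: -0.0001
grasp_force: 24.4
```

The row shifts were cut short by the joint speed limit, so y reached only 0.060 instead of 0.107. The descent landed on top of the wedge and the wrist read 177 N, which is over the stated 120 N limit. I should have checked the position before descending. I'll raise the arm, reassess and carry on carefully.

Emit:
move_arm(deltas=[[0, 0, 0, -10, 0, 0, 0], [0, 0, 0, -15, 0, 0, 0], [0, 0, 0, -20, 0, 0, 0], [0, 0, 0, -20, 0, 0, 0], [0, 0, 0, 0, 0, 0, 0], [0, 0, 0, 0, 0, 0, 0]])

```text
clock: 3.62
eef_pos: [0.5729, 0.0577, 0.0826]
tool_rot: [0.999, 0.042, 0.001, -0.022]
ft_force: [-0.1, -0.8, 0.2]
grip_width: -0.0002
grasp_force: 0.0
```

```bash
python3 - <<'E'
from h import *
o=bot.get_obs();print({k:np.round(o[k],4) for k in("clock","joint_pos","eef_pos","tool_rot","ft_force")})
print(R.from_quat(o["tool_rot"]).as_matrix().round(3), np.degrees((R.from_quat(o["tool_rot"]).inv()*R.from_quat([1,0,0,0])).as_rotvec()))
for c in("wrist","side"):
    im=bot.camera(c); cv2.imwrite(f"pics/{c}2.png",im)
    if c=="wrist": cal=bot.calibration(c)
a=cv2.imread("pics/wrist2.png");b=cv2.imread("pics/side2.png")[130:270,240:440]
cv2.imwrite("pics/v2.png",np.hstack([cv2.resize(a,(480,300)),cv2.resize(b,(320,224),interpolation=2)[:224].copy() if 0 else cv2.copyMakeBorder(cv2.resize(b,(320,224)),0,76,0,0,0)]))
E
```

```text
{'clock': np.float64(3.6167), 'joint_pos': array([ 0.0781,  0.4968, -0.0456,  1.0253,  0.0434,  3.1351]), 'eef_pos': array([0.5729, 0.0577, 0.0826]), 'tool_rot': array([ 9.989e-01,  4.230e-02,  7.000e-04, -2.170e-02]), 'ft_force': array([-0.0539, -0.8016,  0.1783])}
[[ 0.996  0.085 -0.   ]
 [ 0.084 -0.995  0.043]
 [ 0.003 -0.043 -0.999]] [-2.48950745 -0.08518743  4.848388  ]
```

View pics/v2.png

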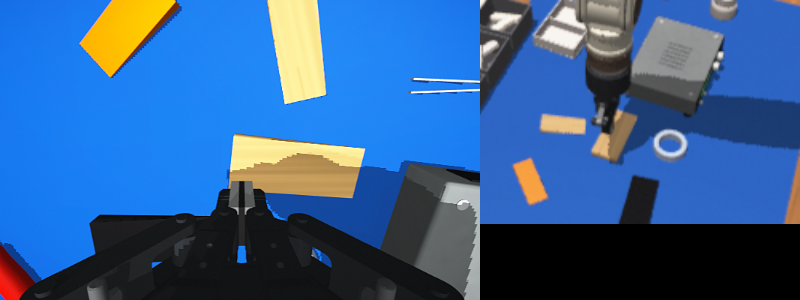

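The picture shows the wedge barely moved and lying flat, its back at about (232,160) and tip at (360,170) in the left panel. The real cause was joint 6 sitting at its range limit (3.135), so the heading was wrong. I'll untilt the tool and turn it the other way, to a tool yaw of +90°.

Emit:
move_arm(deltas=[[0, 0, 0, -25, 0, 0, 0], [0, 0, 0, 0, -2.5, 0, 0], [0, 0, 0, 0, 0, 0, -7.1], [0, 0, 0, 0, 0, 0, -7.1], [0, 0, 0, 0, 0, 0, -7.1], [0, 0, 0, 0, 0, 0, -7.1], [0, 0, 0, 0, 0, 0, -7.1], [0, 0, 0, 0, 0, 0, -7.1], [0, 0, 0, 0, 0, 0, -7.1], [0, 0, 0, 0, 0, 0, -7.1]])

```text
clock: 4.55
eef_pos: [0.571, 0.0523, 0.1043]
tool_rot: [0.855, 0.518, -0.001, -0.002]
ft_force: [0.1, -0.1, 0.4]
grip_width: 0.0003
grasp_force: 0.0
```

Emit:
move_arm(deltas=[[0, 0, 0, 0, 0, 0, -7.1], [0, 0, 0, 0, 0, 0, -7.1], [0, 0, 0, 0, 0, 0, -7.1], [0, 0, 0, 0, 0, 0, -7.1], [0, 0, 0, 0, 0, 0, 0], [0, 0, 0, 0, 0, 0, 0]])

```text
clock: 5.05
eef_pos: [0.5712, 0.0523, 0.1048]
tool_rot: [0.706, 0.709, -0.0, -0.002]
ft_force: [0.7, -0.7, -0.1]
grip_width: 0.0001
grasp_force: 0.0
```

```bash
python3 - <<'E'
from h import *
im=bot.camera("wrist"); cal=bot.calibration("wrist"); cv2.imwrite("pics/w3.png",im)
o=bot.get_obs();print({k:np.round(o[k],4) for k in("clock","joint_pos","eef_pos","tool_rot","ft_force")})
print(R.from_quat(o["tool_rot"]).as_matrix().round(3))
E
```

```text
{'clock': np.float64(5.1), 'joint_pos': array([ 0.0896,  0.4754, -0.0152,  1.0826,  0.0032,  1.6562]), 'eef_pos': array([0.5714, 0.0523, 0.1051]), 'tool_rot': array([ 7.056e-01,  7.086e-01,  1.000e-04, -2.000e-03]), 'ft_force': array([-0.9382,  0.1785, -0.782 ])}
[[-0.004  1.    -0.003]
 [ 1.     0.004  0.003]
 [ 0.003 -0.003 -1.   ]]
```

View pics/w3.png

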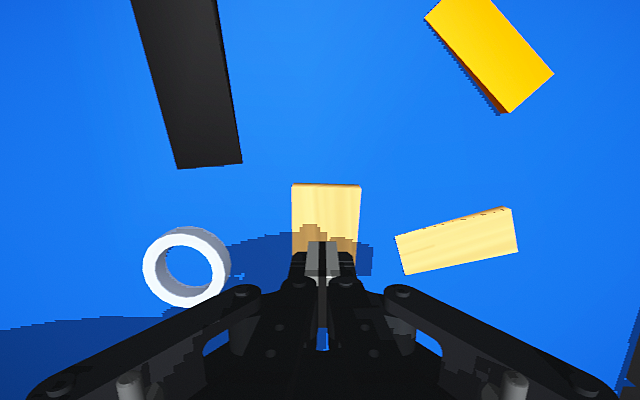

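The wrist view shows the wedge's back top edge at (292–361, 185). The black wedge, the tape and the small wooden wedge are clear of the fingers.

```bash
python3 - <<'E'
from h import *
cal=bot.calibration("wrist")
for p in((292,184.5),(361,186)): print(np.round(onz("wrist",p,0.017,cal),4))
E
```

```text
[0.5494 0.0724 0.017 ]
[0.599  0.0715 0.017 ]
```

Emit:
move_arm(deltas=[[0, 18, 0, 0, 0, 0, 0], [0, 18, 0, 0, 0, 0, 0], [0, 17, 0, 0, 0, 0, 0], [0, 0, 0, 0, 0, 0, 0]])

```text
clock: 5.43
eef_pos: [0.5715, 0.108, 0.1059]
tool_rot: [0.704, 0.71, 0.001, -0.002]
ft_force: [0.9, -0.5, 0.2]
grip_width: 0.0002
grasp_force: 0.0
```

Emit:
move_arm(deltas=[[0, 0, 2.5, 25, 0, 0, 0], [0, 0, 0, 25, 0, 0, 0], [0, 0, 0, 20, 0, 0, 0], [0, 0, 0, 10, 0, 0, 0], [0, 0, 0, 6, 0, 0, 0], [0, 0, 0, 0, 0, 0, 0]])

```text
clock: 5.93
eef_pos: [0.5733, 0.1051, 0.0191]
tool_rot: [0.705, 0.709, -0.0, -0.002]
ft_force: [0.1, 0.2, 0.3]
grip_width: -0.0002
grasp_force: 0.0
```

Emit:
move_arm(deltas=[[0, 0, 0, 3, 0, 0, 0], [0, 0, 0, 3, 0, 0, 0], [0, -8, 0, 0, 0, 0, 0], [0, -8, 0, 0, 0, 0, 0], [0, -6, 0, 0, 0, 0, 0], [0, -6, 0, 0, 0, 0, 0], [0, -6, 0, 0, 0, 0, 0], [0, -6, 0, 0, 0, 0, 0], [0, -6, 0, 0, 0, 0, 0], [0, 0, 0, 0, 0, 0, 0]])

```text
clock: 6.77
eef_pos: [0.5745, 0.0582, 0.0143]
tool_rot: [0.705, 0.709, 0.001, -0.001]
ft_force: [-0.6, -0.4, -0.8]
grip_width: -0.0
grasp_force: 0.0
```

Emit:
move_arm(deltas=[[0, -5, 0, 0, 0, 0, 0], [0, -5, 0, 0, 0, 0, 0], [0, -5, 0, 0, 0, 0, 0], [0, -5, 0, 0, 0, 0, 0], [0, 0, 0, 0, 0, 0, 0], [0, 0, 0, 0, 0, 0, 0]])

```text
clock: 7.27
eef_pos: [0.5746, 0.0392, 0.0141]
tool_rot: [0.705, 0.709, 0.001, -0.001]
ft_force: [-0.2, -0.4, -0.9]
grip_width: -0.0
grasp_force: 0.0
```

```bash
python3 - <<'E'
from h import *
a=bot.camera("scene");b=bot.camera("side");o=bot.get_obs();print(o["eef_pos"],o["ft_force"])
cv2.imwrite("pics/v4.png",np.hstack([cv2.resize(a[170:270,210:370],(400,250),interpolation=2),cv2.resize(b[130:230,290:450],(400,250),interpolation=2)]))
E
```

```text
[0.57455146 0.03961666 0.01406692] [-0.10198066  0.27936706 -0.17600427]
```

View pics/v4.png

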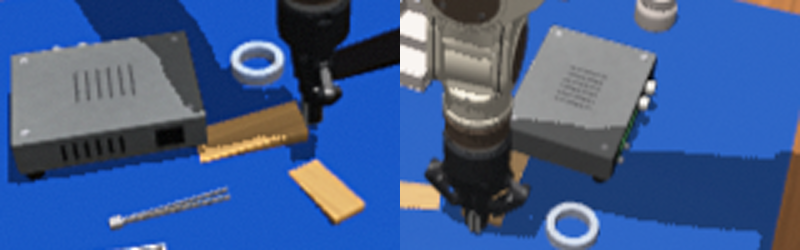

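The scene view (left panel) shows the wedge straight and its tip just going under the supply's far-left corner at (205,150). I'll continue in small steps and watch the +y force.

Emit:
move_arm(deltas=[[0, -3, 0, 0, 0, 0, 0], [0, -3, 0, 0, 0, 0, 0], [0, -3, 0, 0, 0, 0, 0], [0, -3, 0, 0, 0, 0, 0], [0, 0, 0, 0, 0, 0, 0]])

```text
clock: 7.78
eef_pos: [0.5747, 0.027, 0.0141]
tool_rot: [0.705, 0.709, 0.001, -0.001]
ft_force: [0.4, 0.2, -0.5]
grip_width: -0.0004
grasp_force: 0.0
```

Emit:
move_arm(deltas=[[0, -1.5, 0, 0, 0, 0, 0], [0, -1.5, 0, 0, 0, 0, 0], [0, 0, 0, 0, 0, 0, 0]])

```text
clock: 8.03
eef_pos: [0.5748, 0.0244, 0.0141]
tool_rot: [0.705, 0.709, 0.001, -0.001]
ft_force: [-0.9, -0.8, 0.3]
grip_width: 0.0
grasp_force: 0.0
```

Emit:
move_arm(deltas=[[0, -1.5, 0, 0, 0, 0, 0], [0, -1.5, 0, 0, 0, 0, 0], [0, 0, 0, 0, 0, 0, 0]])

```text
clock: 8.28
eef_pos: [0.5748, 0.0215, 0.0142]
tool_rot: [0.705, 0.709, 0.001, -0.001]
ft_force: [-0.1, 0.3, -0.1]
grip_width: -0.0005
grasp_force: 0.0
```

Emit:
move_arm(deltas=[[0, -1.5, 0, 0, 0, 0, 0], [0, -1.5, 0, 0, 0, 0, 0], [0, 0, 0, 0, 0, 0, 0]])

```text
clock: 8.53
eef_pos: [0.5748, 0.0184, 0.0141]
tool_rot: [0.705, 0.709, 0.001, -0.001]
ft_force: [0.5, 0.4, -0.1]
grip_width: -0.0002
grasp_force: 0.0
```

Emit:
move_arm(deltas=[[0, -1.5, 0, 0, 0, 0, 0], [0, -1.5, 0, 0, 0, 0, 0], [0, 0, 0, 0, 0, 0, 0]])

```text
clock: 8.78
eef_pos: [0.5748, 0.0154, 0.0141]
tool_rot: [0.705, 0.709, 0.001, -0.001]
ft_force: [-0.1, -0.9, -0.0]
grip_width: 0.0002
grasp_force: 0.0
```

Emit:
move_arm(deltas=[[0, -1.5, 0, 0, 0, 0, 0], [0, -1.5, 0, 0, 0, 0, 0], [0, 0, 0, 0, 0, 0, 0]])

```text
clock: 9.03
eef_pos: [0.5748, 0.0123, 0.0141]
tool_rot: [0.705, 0.709, 0.001, -0.001]
ft_force: [-0.4, -0.1, 0.6]
grip_width: -0.0
grasp_force: 0.0
```

Emit:
move_arm(deltas=[[0, -1.5, 0, 0, 0, 0, 0], [0, -1.5, 0, 0, 0, 0, 0], [0, 0, 0, 0, 0, 0, 0]])

```text
clock: 9.28
eef_pos: [0.5749, 0.0093, 0.0141]
tool_rot: [0.705, 0.709, 0.001, -0.001]
ft_force: [-0.3, -0.2, 0.4]
grip_width: -0.0
grasp_force: 0.0
```

Emit:
move_arm(deltas=[[0, -1.5, 0, 0, 0, 0, 0], [0, -1.5, 0, 0, 0, 0, 0], [0, 0, 0, 0, 0, 0, 0]])

```text
clock: 9.53
eef_pos: [0.5749, 0.0064, 0.0141]
tool_rot: [0.705, 0.709, 0.001, -0.001]
ft_force: [0.3, -0.7, -0.5]
grip_width: 0.0002
grasp_force: 0.0
```

Emit:
move_arm(deltas=[[0, -1.5, 0, 0, 0, 0, 0], [0, -1.5, 0, 0, 0, 0, 0], [0, 0, 0, 0, 0, 0, 0]])

```text
clock: 9.78
eef_pos: [0.5749, 0.0034, 0.014]
tool_rot: [0.705, 0.709, 0.001, -0.001]
ft_force: [-0.4, 0.1, 0.4]
grip_width: -0.0
grasp_force: 0.0
```

Emit:
move_arm(deltas=[[0, -1.5, 0, 0, 0, 0, 0], [0, -1.5, 0, 0, 0, 0, 0], [0, 0, 0, 0, 0, 0, 0]])

```text
clock: 10.03
eef_pos: [0.5749, 0.0004, 0.014]
tool_rot: [0.705, 0.709, 0.001, -0.001]
ft_force: [-0.4, 0.2, 0.2]
grip_width: 0.0001
grasp_force: 0.0
```

Emit:
move_arm(deltas=[[0, -1.5, 0, 0, 0, 0, 0], [0, -1.5, 0, 0, 0, 0, 0], [0, 0, 0, 0, 0, 0, 0]])

```text
clock: 10.28
eef_pos: [0.575, -0.0027, 0.014]
tool_rot: [0.705, 0.709, 0.001, -0.001]
ft_force: [-0.1, -0.8, -0.5]
grip_width: -0.0002
grasp_force: 0.0
```

Emit:
move_arm(deltas=[[0, -1.5, 0, 0, 0, 0, 0], [0, -1.5, 0, 0, 0, 0, 0], [0, 0, 0, 0, 0, 0, 0]])

```text
clock: 10.53
eef_pos: [0.575, -0.0057, 0.0141]
tool_rot: [0.705, 0.709, 0.001, -0.001]
ft_force: [1.1, -0.9, -0.0]
grip_width: -0.0002
grasp_force: 0.0
```

Emit:
move_arm(deltas=[[0, -1.5, 0, 0, 0, 0, 0], [0, -1.5, 0, 0, 0, 0, 0], [0, 0, 0, 0, 0, 0, 0]])

```text
clock: 10.78
eef_pos: [0.575, -0.0086, 0.014]
tool_rot: [0.705, 0.709, 0.001, -0.001]
ft_force: [-0.9, -0.5, -0.0]
grip_width: -0.0003
grasp_force: 0.0
```

```bash
python3 - <<'E'
from h import *
print(bot.get_obs()["ft_force"])
a=cv2.imread("pics/scene0.png");b=bot.camera("scene");
cv2.imwrite("pics/v5.png",np.hstack([cv2.resize(i[175:255,205:345],(400,229),interpolation=2) for i in(a,b)]))
E
```

```text
[-0.91470957 -0.46470437 -0.0134292 ]
```

View pics/v5.png

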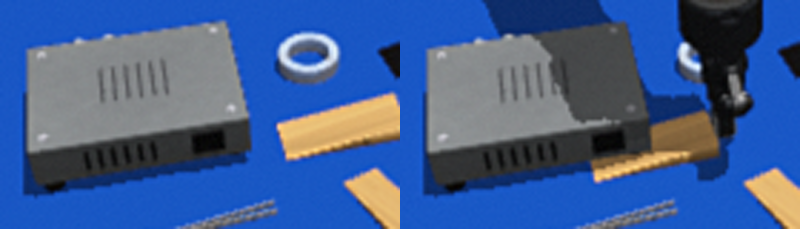

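The supply hasn't moved, and the wedge is well under the corner, straight. It isn't snug yet, so I'll keep going.

Emit:
move_arm(deltas=[[0, -1.5, 0, 0, 0, 0, 0], [0, -1, 0, 0, 0, 0, 0], [0, 0, 0, 0, 0, 0, 0]])

```text
clock: 11.08
eef_pos: [0.575, -0.011, 0.014]
tool_rot: [0.705, 0.709, 0.001, -0.001]
ft_force: [0.2, 0.3, -0.0]
grip_width: 0.0004
grasp_force: 0.0
```

Emit:
move_arm(deltas=[[0, -1.5, 0, 0, 0, 0, 0], [0, -1, 0, 0, 0, 0, 0], [0, 0, 0, 0, 0, 0, 0]])

```text
clock: 11.33
eef_pos: [0.575, -0.0136, 0.014]
tool_rot: [0.705, 0.709, 0.001, -0.001]
ft_force: [-0.0, 0.2, -0.4]
grip_width: -0.0002
grasp_force: 0.0
```

Emit:
move_arm(deltas=[[0, -1.5, 0, 0, 0, 0, 0], [0, -1, 0, 0, 0, 0, 0], [0, 0, 0, 0, 0, 0, 0]])

```text
clock: 11.58
eef_pos: [0.575, -0.0161, 0.014]
tool_rot: [0.705, 0.709, 0.001, -0.001]
ft_force: [0.8, -0.4, 0.7]
grip_width: 0.0001
grasp_force: 0.0
```

Emit:
move_arm(deltas=[[0, -1, 0, 0, 0, 0, 0], [0, -1, 0, 0, 0, 0, 0], [0, 0, 0, 0, 0, 0, 0]])

```text
clock: 11.83
eef_pos: [0.5751, -0.018, 0.014]
tool_rot: [0.705, 0.709, 0.001, -0.001]
ft_force: [-0.1, -0.2, 0.1]
grip_width: 0.0002
grasp_force: 0.0
```

Emit:
move_arm(deltas=[[0, -1, 0, 0, 0, 0, 0], [0, -1, 0, 0, 0, 0, 0], [0, 0, 0, 0, 0, 0, 0]])

```text
clock: 12.08
eef_pos: [0.5751, -0.02, 0.014]
tool_rot: [0.705, 0.709, 0.001, -0.001]
ft_force: [-0.2, -0.2, -1.1]
grip_width: -0.0002
grasp_force: 0.1
```

Emit:
move_arm(deltas=[[0, -1, 0, 0, 0, 0, 0], [0, -1, 0, 0, 0, 0, 0], [0, 0, 0, 0, 0, 0, 0]])

```text
clock: 12.33
eef_pos: [0.5751, -0.0213, 0.014]
tool_rot: [0.705, 0.71, 0.001, -0.002]
ft_force: [0.1, 2.5, 0.2]
grip_width: 0.0002
grasp_force: 1.5
```

Contact has started (2.5 N). I'll go in finer steps now.

Emit:
move_arm(deltas=[[0, -0.7, 0, 0, 0, 0, 0], [0, 0, 0, 0, 0, 0, 0]])

```text
clock: 12.5
eef_pos: [0.5751, -0.0217, 0.014]
tool_rot: [0.704, 0.71, 0.002, -0.002]
ft_force: [0.1, 5.4, 0.7]
grip_width: -0.0001
grasp_force: 2.5
```

5.4 N, so it's snug. I'll back off, rise, and go over the corner screw.

Emit:
move_arm(deltas=[[0, 5, 0, 0, 0, 0, 0], [0, 10, 0, 0, 0, 0, 0], [0, 5, 0, -15, 0, 0, 0], [0, 0, 0, -25, 0, 0, 0], [0, 0, 0, -25, 0, 0, 0], [0, 0, 0, -15, 0, 0, 0], [0, 0, 0, 0, 0, 0, 0], [0, 0, 0, 0, 0, 0, 0]])

```text
clock: 13.17
eef_pos: [0.5758, -0.0027, 0.095]
tool_rot: [0.705, 0.71, 0.001, -0.0]
ft_force: [-0.7, -0.5, -0.5]
grip_width: 0.0
grasp_force: 0.0
```

```bash
python3 - <<'E'
from h import *
o=bot.get_obs();print(np.round(o["joint_pos"],3),np.round(R.from_quat(o["tool_rot"]).as_matrix(),3))
a=cv2.imread("pics/scene0.png");b=bot.camera("scene");c=bot.camera("wrist")
cv2.imwrite("pics/v6.png",np.hstack([cv2.resize(b[175:255,205:345],(400,250),interpolation=2),cv2.resize(c,(400,250))]))
E
```

```text
[-0.006  0.485 -0.028  1.056  0.002  1.558] [[-0.007  1.     0.002]
 [ 1.     0.007  0.002]
 [ 0.002  0.002 -1.   ]]
```

View pics/v6.png

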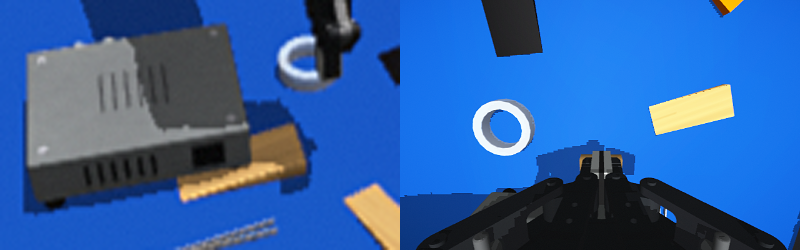

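The scene view (left) shows the wedge under the corner, in line, with the supply in place. Next I'll go over the screw and come down.

Emit:
move_arm(deltas=[[0, -23.5, 0, 0, 0, 0, 0], [0, -23.5, 0, 0, 0, 0, 0], [0, -23.5, 0, 0, 0, 0, 0], [0, -23.5, 0, 0, 0, 0, 0], [0, 0, 0, 8, 0, 0, 0], [0, 0, 0, 8, 0, 0, 0], [0, 0, 0, 0, 0, 0, 0], [0, 0, 0, 0, 0, 0, 0]])

```text
clock: 13.93
eef_pos: [0.5742, -0.0956, 0.0759]
tool_rot: [0.704, 0.71, -0.0, -0.003]
ft_force: [0.2, 0.4, -0.1]
grip_width: -0.0001
grasp_force: 0.0
```

Emit:
move_arm(deltas=[[0, 0, 0, 2, 0, 0, 0], [0, 0, 0, 2, 0, 0, 0], [0, 0, 0, 2, 0, 0, 0], [0, 0, 0, 0, 0, 0, 0]])

```text
clock: 14.27
eef_pos: [0.5755, -0.0961, 0.0715]
tool_rot: [0.704, 0.71, 0.001, -0.001]
ft_force: [0.2, 0.5, -0.4]
grip_width: -0.0001
grasp_force: 0.0
```

Emit:
move_arm(deltas=[[0, 0, 0, 0.8, 0, 0, 0], [0, 0, 0, 0, 0, 0, 0]])

```text
clock: 14.43
eef_pos: [0.5757, -0.0965, 0.071]
tool_rot: [0.705, 0.71, 0.001, -0.001]
ft_force: [-0.1, -0.6, -1.2]
grip_width: -0.0002
grasp_force: 0.0
```

Emit:
move_arm(deltas=[[0, 0, 0, 1, 0, 0, 0], [0, 0, 0, 0.5, 0, 0, 0], [0, 0, 0, 0, 0, 0, 0]])

```text
clock: 14.68
eef_pos: [0.5756, -0.0967, 0.0694]
tool_rot: [0.705, 0.709, 0.001, -0.001]
ft_force: [0.3, 0.0, 0.1]
grip_width: -0.0
grasp_force: 0.0
```

Emit:
move_arm(deltas=[[0, 0, 0, 0.6, 0, 0, 0], [0, 0, 0, 0, 0, 0, 0]])

```text
clock: 14.85
eef_pos: [0.5756, -0.0967, 0.0688]
tool_rot: [0.705, 0.709, 0.001, -0.001]
ft_force: [-0.0, -0.6, 0.2]
grip_width: 0.0004
grasp_force: 0.0
```

Emit:
move_arm(deltas=[[0, 0, 0, 0.6, 0, 0, 0], [0, 0, 0, 0, 0, 0, 0]])

```text
clock: 15.02
eef_pos: [0.5756, -0.0967, 0.0682]
tool_rot: [0.705, 0.71, 0.001, -0.001]
ft_force: [-0.2, 0.7, 0.3]
grip_width: 0.0001
grasp_force: 0.0
```

Emit:
move_arm(deltas=[[0, 0, 0, 0.4, 0, 0, 0], [0, 0, 0, 0, 0, 0, 0]])

```text
clock: 15.18
eef_pos: [0.5757, -0.0967, 0.0681]
tool_rot: [0.705, 0.71, 0.001, -0.001]
ft_force: [-0.6, -0.2, 2.5]
grip_width: 0.0004
grasp_force: 1.0
```

Emit:
move_arm(deltas=[[0, 0, 0, 0.6, 0, 0, 0], [0, 0, 0, 0, 0, 0, 0]])

```text
clock: 15.35
eef_pos: [0.5757, -0.0967, 0.0681]
tool_rot: [0.705, 0.71, 0.001, -0.001]
ft_force: [-2.3, -0.1, 5.8]
grip_width: 0.0003
grasp_force: 2.6
```

Emit:
move_arm(deltas=[[0, 0, 0, 0.5, 0, 0, 0], [0, 0, 0, 0, 0, 0, 0]])

```text
clock: 15.52
eef_pos: [0.5757, -0.0967, 0.068]
tool_rot: [0.705, 0.71, 0.001, -0.001]
ft_force: [-2.8, 0.9, 8.0]
grip_width: 0.0001
grasp_force: 3.8
```

Emit:
move_arm(deltas=[[0, 0, 0, 0.2, 0, 0, 0], [0, 0, 0, 0, 0, 0, 0], [0, 0, 0, 0, 0, 0, 0], [0, 0, 0, 0, 0, 0, 0], [0, 0, 0, 0, 0, 0, 0], [0, 0, 0, 0, 0, 0, 0], [0, 0, 0, 0, 0, 0, 0], [0, 0, 0, 0, 0, 0, 0], [0, 0, 0, 0, 0, 0, 0], [0, 0, 0, 0, 0, 0, 0]])

```text
clock: 16.35
eef_pos: [0.5758, -0.0967, 0.068]
tool_rot: [0.705, 0.71, 0.001, -0.001]
ft_force: [-3.5, 0.3, 8.4]
grip_width: -0.0001
grasp_force: 4.2
```

Emit:
move_arm(deltas=[[0, 0, 0, 0, 0, 0, 0], [0, 0, 0, 0, 0, 0, 0], [0, 0, 0, 0, 0, 0, 0], [0, 0, 0, 0, 0, 0, 0], [0, 0, 0, 0, 0, 0, 0], [0, 0, 0, 0, 0, 0, 0]])

```text
clock: 16.85
eef_pos: [0.5757, -0.0967, 0.068]
tool_rot: [0.705, 0.71, 0.001, -0.001]
ft_force: [-3.4, 0.7, 8.0]
grip_width: -0.0003
grasp_force: 4.2
```

The press held about 8 N for 1.3 s and the corner gave about 0.1 mm, so the supply no longer rocks. I'll draw straight up, look once more, and hand in.

Emit:
move_arm(deltas=[[0, 0, 0, -2, 0, 0, 0], [0, 0, 0, -10, 0, 0, 0], [0, 0, 0, -25, 0, 0, 0], [0, 0, 0, -30, 0, 0, 0], [0, 0, 0, -30, 0, 0, 0], [0, 0, 0, -30, 0, 0, 0], [0, 0, 0, -20, 0, 0, 0], [0, 0, 0, 0, 0, 0, 0], [0, 0, 0, 0, 0, 0, 0]])

```text
clock: 17.6
eef_pos: [0.5767, -0.0973, 0.2155]
tool_rot: [0.705, 0.71, 0.002, 0.0]
ft_force: [0.9, -0.4, -0.8]
grip_width: 0.0002
grasp_force: 0.0
```

```bash
python3 - <<'E'
from h import *
b=bot.camera("scene");c=bot.camera("wrist");o=bot.get_obs();print(o["clock"],o["eef_pos"],o["ft_force"])
cv2.imwrite("pics/v7.png",np.hstack([cv2.resize(b[175:255,205:345],(400,250),interpolation=2),cv2.resize(c,(400,250))]))
E
```

```text
17.7 [ 0.57508702 -0.09703106  0.21264544] [ 0.33475739 -0.53942441 -0.63186637]
```

View pics/v7.png

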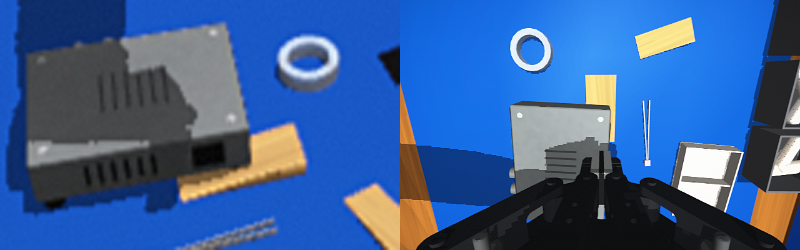

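The wedge is straight under the far-left corner, the supply is in place, the other things are undisturbed and the arm is clear.

```bash
python3 -c "
from workcell import bot
print(bot.job_done())"
```

```text
the job is handed in; nothing more can be done
None
```

The wedge is snug under the far-left foot (5.4 N push), an 8 N press for over 1 s moved the corner only about 0.1 mm, and the arm is clear, but my first approach hit the top of the wedge at about 177 N, over the 120 N wrist limit, so the attempt probably counts as failed.

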